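Snap the cleaned chaff screen back on its studs

ROBOT

A 6-joint arm with a two-finger parallel gripper is mounted at the origin on a cart in front of the work surface, level with it; the furniture and walls round the work are solid. World frame = base frame: x ahead of the robot, y to its left, z up, the work surface at z = 0. Lengths are in m, angles in rad, forces in N, time in s.
With the tool pointing down it reaches from about 0.375 to 0.925 m from the base axis. Payload 5.7 kg.
Tool frame: the origin (TCP) lies midway between the tips of the shut fingers; the grasp point (between the pads) lies 19 mm behind it; z points along the fingers, x is the direction in which the jaws open and shut, and the axes are right-handed (so a half turn about z gives the same grasp; the last joint's range is limited). The gripper opens to 88 mm and grips with 3 to 60 N. Pads are 20 mm wide; open, the fingers measure 115 mm over their backs; the gripper's body (75 mm by 178 mm) begins 61 mm behind the grasp point.
Start: joints at [1.003, 0.359, 1.51, -0, 1.272, -0.115], TCP at [0.262, 0.54, 0.223] pointing down, gripper open.
Joint ranges: [-2.97, 2.97], [-1.01, 2.36], [0.21, 2.38], [-0.96, 4.11], [0.2, 2.71], [-2.98, 2.98]. Speed limits (rad/s): [2.39, 2.39, 3.14, 3.14, 3.14, 3.14].

INTERFACE

Orientations are given as a unit quaternion [x, y, z, w].
In Python, from bench import move_ptp, servo_line, goto_joints, move_gripper, sleep, inverse_kinematics, capture, PlanningError, close_job, spot_in, silhouettes, current_clock, current_joint_pos, current_qvel, current_joint_torque, current_position, current_orientation, current_force, current_torque, current_finger_gap gives the robot as it stands. Calls block until the motion is done:
- move_ptp(position, orientation): joint-space move of the TCP to a pose.
- servo_line(position, orientation=None, rate=0.15, contact_N=None): straight line of the TCP; orientation=None keeps the orientation; rate is the mean speed in m/s. With contact_N (N) it stops when the force on the tool has changed by that much, and returns True; else False.
- goto_joints(angles): joint-space move.
- move_gripper(opening): finger opening in m; the grip force is fixed at half the most; returns when the fingers have stopped.
- sleep(seconds).
- inverse_kinematics(position, orientation): joint angles nearest the present ones, or None.
- capture(name): name is "side" or "top" or "wrist"; returns a dict with "image" (384x512x3 uint8, blue, green, red), "range_z" (384x512 float32, m along the optical axis (not along the pixel's ray), 0 where there is no reading), "intrinsics" (3x3 intrinsics, pixels), "R" (3x3) and "t" (3): a world point X has camera coordinates R X + t. Camera axes: x right, y down, z forward; pixel columns grow to the right and rows downward; lengths in m; the calibration is good to about 2 mm. A picture is of the moment at which its call begins.
A pose or a line that the arm cannot do raises PlanningError and nothing moves.
- close_job(): hands the job in, once; it reports no verdict.
Trained networks look in the newest picture that a camera, given by its name, has taken for a name from the list of things; names that differ only in an ending like _2 or _b are one class to them, and where a whole thing is asked for, a point or a joint stands for the part that bears it (a point fixed in the world has none). Each returns a list of dicts, best first, with "conf" (0 to 1); they miss things now and then, are a little off and sometimes report something else, mostly with a low value. They report only what shows in the picture. A call takes as long as a camera call.
- spot_in(camera, query): "xy" ([column, row] in pixels, amid what is visible of it).
- silhouettes(camera, query): "region" (384x512 bool, what is visible of it) and "xy" ([column, row] in pixels, amid what is visible of it).
Readings, each from a call of its own:
- current_clock(): time.
- current_joint_pos(): joint angles.
- current_qvel(): joint speeds.
- current_joint_torque(): joint torques, N m.
- current_position(): TCP position.
- current_orientation(): TCP orientation.
- current_force(): force on the tool from outside, world axes, zero at the start.
- current_torque(): the same for the moment, N m.
- current_finger_gap(): finger opening in m.
Only numpy, scipy, OpenCV 4.12 (cv2) and the standard library are available. Lean on these libraries where they do the work, as an engineer would, in place of code of your own. Each camera call takes 0.05 s, during which the arm holds its last target.

TASK

The chaff extractor's slotted screen has been brushed clean and lies on the counter: put it back on the sloping deck, with the wider-spaced pair of holes at the lower edge. Get all four holes over their snap studs before any is pressed home, then press it down evenly until every stud has clicked through and the plate lies fully home on all four, and let go. Leave the brush, the bean tray and the scoop where they are.

Things in the scene. Friction and masses are not known exactly. Their poses are not given: they have to be found in the camera images.
- screen: Lift-out chaff screen: slotted steel plate, 140 mm (x) by 172 mm (y), 4 mm thick, 0.18 to 0.37 kg, at first flat on the counter, handle up. Origin: centre of its underside; x points to the edge with the closer pair of holes (upper edge when fitted), z out on the handle side. Plain 36 mm strips along the 172 mm edges carry the holes and may be pressed with the fingers; between them the slots and handle.
- screen_handle (a point): Centre of the screen's black grip bar, over the middle of the plate, 28.5 mm above the underside (24.5 mm above the plate's top face); axes as the screen. The bar is 58 mm long along the screen's x, 11 mm wide (y) and 13 mm tall, on two 9 mm legs at x = -22 and +22 mm. The plate is picked up by it.
- extractor: Chaff extractor, a grey sheet metal box fixed to the counter: 210 mm wide, 186 mm deep, 45 mm high in front, 121 mm at the back, two fans under the opening of its sloping deck. Origin: centre of its underside; front faces -x (roughly to the robot).
- deck: The extractor's deck, 180 x 200 mm, leaning 25 degrees so that it faces up and to the front. Origin: middle of the four studs at the height of their shoulders, 8 mm above the deck. x straight up the slope, y to the left, z out of the deck (25 degrees from vertical). Fitted, the screen's origin and axes coincide with these.
- hole_low_left (a point): Centre, on the underside, of the screen's lower left hole (12 mm, right through); at (-52, 70) mm in the screen's x and y, axes as the screen. Belongs on the lower left stud.
- hole_low_right (a point): Centre, on the underside, of the screen's lower right hole (12 mm, right through); at (-52, -70) mm in the screen's x and y, axes as the screen. Belongs on the lower right stud.
- hole_high_left (a point): Centre, on the underside, of the screen's upper left hole (12 mm, right through); at (52, 56) mm in the screen's x and y, axes as the screen. Belongs on the upper left stud.
- hole_high_right (a point): Centre, on the underside, of the screen's upper right hole (12 mm, right through); at (52, -56) mm in the screen's x and y, axes as the screen. Belongs on the upper right stud.
- stud_low_left (a point): Seat of the lower left snap stud: centre of the top of its 16 mm shoulder, at (-52, 70) mm in the deck's x and y, axes as the deck. All studs: 9 mm core, 6 mm high, tapering to a 2 mm tip 17 mm above the seat; two nylon barbs spring out in y to about 17 mm across, their feet 6 mm above the seat.
- stud_low_right (a point): Seat of the lower right snap stud: centre of the top of its 16 mm shoulder, at (-52, -70) mm in the deck's x and y, axes as the deck. A hole laid over a stud's tip rests on the barbs, the underside 8 to 11 mm above the seat. Pressed along the stud (about 5 to 16 N a stud) the barbs fold in, then snap out over the plate's top, and the plate lies on the shoulder and stays.
- stud_high_left (a point): Seat of the upper left snap stud: centre of the top of its 16 mm shoulder, at (52, 56) mm in the deck's x and y, axes as the deck.
- stud_high_right (a point): Seat of the upper right snap stud: centre of the top of its 16 mm shoulder, at (52, -56) mm in the deck's x and y, axes as the deck.
- dust_brush: Flat chaff brush, 202 x 38 x 17 mm, lying on the counter near the robot; leave it. Origin under its middle.
- tray_roast: Black sample tray of roasted beans, 98 x 143 x 28 mm, in front of the work; leave it. Origin: centre of its underside.
- scoop: Cast aluminium bean scoop, 62 x 186 x 56 mm, right of the work under the roaster's two wooden tray handles, which jut out over it 210 to 240 mm above the counter; leave it. Origin: centre of its underside.

How it is judged:
By the outcome, as a careful person would: the job done as asked, in the order asked, and still so for the second after the job is handed in, with the robot touching nothing.
It also fails if it takes over 64 s, if anything falls off the work surface, if the arm or the gripper's body presses on something with over 40 N, if the wrist force passes 120 N, or if a joint passes its speed limit or range.

## Working session

There is one attempt and no reset: what is moved stays moved. The work goes in short steps, each a Python script; the robot and the scene stay as the last script left them, time stands still between calls to the robot, and variables do not carry over. Pictures are saved under pics/ and viewed, and the job is handed in when it is done.

```bash
ls; mkdir -p pics; cat > h.py <<'E'
import numpy as np, cv2
from bench import *
from scipy.spatial.transform import Rotation as Rn
def snap(cam,fn):
    c=capture(cam); cv2.imwrite('pics/'+fn,c['image']); np.savez('pics/'+fn+'.npz',**c); return c
def pts(c,mask=None):
    z=c['range_z']; K=c['intrinsics']; v,u=np.nonzero((z>0)&(mask if mask is not None else True))
    d=z[v,u]; P=np.c_[(u-K[0,2])/K[0,0]*d,(v-K[1,2])/K[1,1]*d,d]
    return (P-c['t'])@c['R'],u,v
def proj(c,X):
    p=c['R']@np.array(X).T+np.array(c['t'])[:,None]; q=c['intrinsics']@p; return (q[:2]/q[2]).T
E
python3 - <<'E'
from h import *
print(current_clock(),current_position(),current_orientation(),current_finger_gap(),current_force())
for cam in ['side','top','wrist']:
    c=snap(cam,cam+'0.png')
    print(cam, -c['R'].T@c['t'], c['intrinsics'][0,0])
    for q in ['screen','screen_handle','extractor','stud_low_left','hole_low_left','hole_high_left','dust_brush','tray_roast','scoop']:
        r=spot_in(cam,q); print(q,[(np.round(x['xy']).tolist(),round(x['conf'],2)) for x in r][:5])
print(current_clock())
E
```

```text
pics
0.0 [0.26211845 0.53895663 0.22181496] [ 8.47778034e-01  5.30350436e-01 -8.19114860e-04  3.84588381e-04] 0.08753358279190926 [ 0.08216975 -0.01168209 -0.21104104]
side [-0.04360582 -1.15017701  0.91341483] 473.5611222790721
screen [([293.0, 220.0], 0.55)]
screen_handle [([291.0, 222.0], 0.89)]
extractor [([263.0, 167.0], 0.92)]
stud_low_left [([255.0, 161.0], 0.58), ([294.0, 222.0], 0.26)]
hole_low_left [([294.0, 225.0], 0.6), ([264.0, 167.0], 0.16)]
hole_high_left [([294.0, 223.0], 0.56)]
dust_brush [([246.0, 246.0], 0.9)]
tray_roast [([218.0, 198.0], 0.89), ([292.0, 223.0], 0.42)]
scoop [([304.0, 278.0], 0.79)]
top [0.3801342  0.04479572 1.12029453] 402.9805369270999
screen [([281.0, 176.0], 0.62)]
screen_handle [([274.0, 174.0], 0.71)]
extractor [([161.0, 167.0], 0.82)]
stud_low_left [([156.0, 172.0], 0.57)]
hole_low_left [([282.0, 176.0], 0.75)]
hole_high_left [([278.0, 173.0], 0.75)]
dust_brush [([298.0, 248.0], 0.62)]
tray_roast [([203.0, 245.0], 0.96), ([277.0, 177.0], 0.43)]
scoop [([382.0, 222.0], 0.97)]
wrist [0.19504184 0.57284175 0.3844355 ] 303.79230960004486
screen []
screen_handle []
extractor [([223.0, 359.0], 0.75)]
stud_low_left []
hole_low_left []
hole_high_left []
dust_brush []
tray_roast [([133.0, 348.0], 0.57)]
scoop [([135.0, 348.0], 0.34)]
1.5
```

View pics/side0.png

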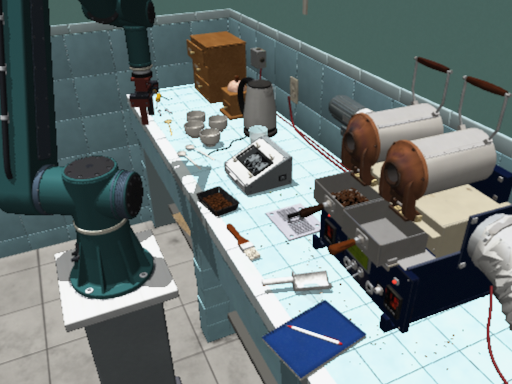

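View pics/top0.png

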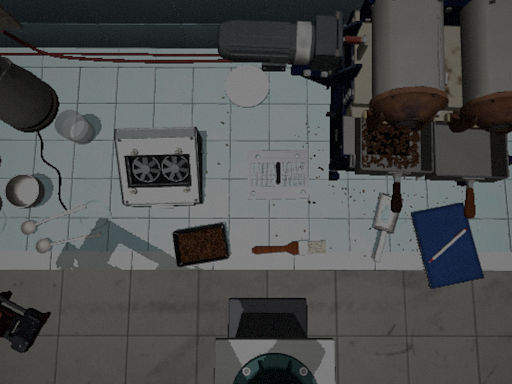

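```bash
python3 - <<'E'
import cv2
a=cv2.imread('pics/top0.png')
cv2.imwrite('pics/top0z.png',cv2.resize(a[110:270,80:340],None,fx=3,fy=3,interpolation=cv2.INTER_CUBIC))
a=cv2.imread('pics/side0.png')
cv2.imwrite('pics/side0z.png',cv2.resize(a[120:270,190:370],None,fx=4,fy=4,interpolation=cv2.INTER_CUBIC))
E
```

```text
(no output)
```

View pics/top0z.png

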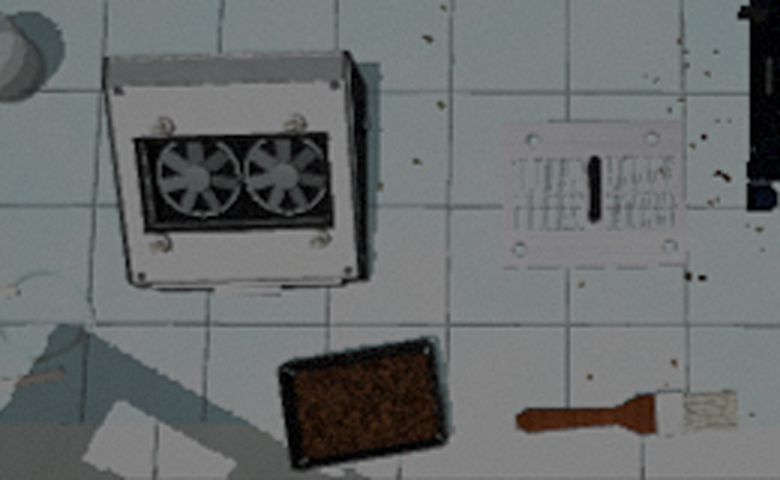

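View pics/side0z.png

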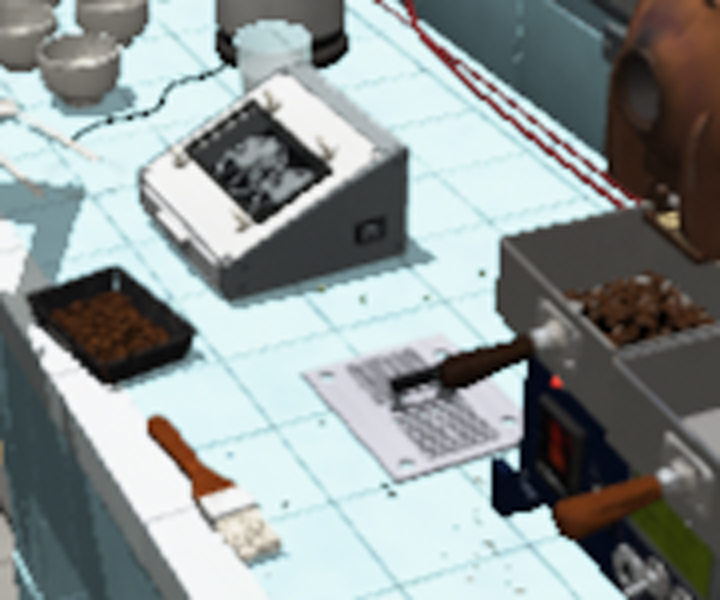

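The views show the screen flat at about (278,175) in top, with its closer hole pair already pointing to +x. The extractor is at (160,165) with its four studs clear. I'll compute poses from depth.

```bash
cat > an.py <<'E'
from h import *
c=dict(np.load('pics/top0.png.npz'))
def px(z3): return np.array(z3)/3+np.array([80,110])
def ray(c,uv,z):
    K=c['intrinsics']; d=c['R'].T@np.array([(uv[0]-K[0,2])/K[0,0],(uv[1]-K[1,2])/K[1,1],1]); o=-c['R'].T@c['t']
    return o+d*(z-o[2])/d[2]
H=[px(p) for p in [(520,248),(670,246),(533,139),(652,138)]] # LL LR HL HR
W=np.array([ray(c,p,0.004) for p in H]); print('holes',W.round(4))
hx=ray(c,px((595,188)),0.035); print('handle',hx)
def fit(L,Wp):
    L=np.array(L);a=L-L.mean(0);b=Wp-Wp.mean(0)
    th=np.arctan2((a[:,0]*b[:,1]-a[:,1]*b[:,0]).sum(),(a*b).sum()); R=np.array([[np.cos(th),-np.sin(th)],[np.sin(th),np.cos(th)]])
    t=Wp.mean(0)-R@L.mean(0); return np.degrees(th),t,np.abs(Wp-(L@R.T+t)).max()
L=[(-.052,.07),(-.052,-.07),(.052,.056),(.052,-.056)]
print(fit(L,W[:,:2]))
P,u,v=pts(c)
m=(u>115)&(u<205)&(v>125)&(v<208)&(P[:,2]>0.05)&(P[:,2]<0.118)
Q=P[m]
rng=np.random.default_rng(0);best=None
for _ in range(500):
    s=Q[rng.choice(len(Q),3,False)];n=np.cross(s[1]-s[0],s[2]-s[0]);n/=np.linalg.norm(n)+1e-12
    k=np.abs((Q-s[0])@n)<0.003
    if best is None or k.sum()>best.sum():best=k
A=Q[best];n=np.linalg.svd(A-A.mean(0))[2][2];n*=np.sign(n[2]);print('deck n',n,np.degrees(np.arccos(n[2])),np.degrees(np.arctan2(-n[1],-n[0])),A.mean(0),best.sum(),len(Q))
mm=(P[:,2]<0.02)&(P[:,2]>-0.02);print('counter z',np.median(P[mm][:,2]))
np.save('pics/deckn.npy',np.r_[n,A.mean(0)])
E
python3 an.py
```

```text
holes [[ 0.5423  0.0579  0.004 ]
 [ 0.5447 -0.0822  0.004 ]
 [ 0.6466  0.0461  0.004 ]
 [ 0.6479 -0.0665  0.004 ]]
handle [ 0.5934829  -0.01077817  0.035     ]
(np.float64(0.9433161471285493), array([ 0.59538335, -0.01118262]), np.float64(0.0004253279712894409))
deck n [-0.41557822 -0.01664758  0.90940508] 24.576732911819743 2.2939756081766687 [0.59048984 0.30616144 0.08461964] 2350 4465
counter z 0.0011954930735386168
```

```bash
cat >> h.py <<'E'
def q_from(xa,za):
    za=np.array(za,float);za/=np.linalg.norm(za);xa=np.array(xa,float);xa-=za*(xa@za);xa/=np.linalg.norm(xa)
    return Rn.from_matrix(np.c_[xa,np.cross(za,xa),za]).as_quat()
E
python3 - <<'E'
from h import *
c=dict(np.load('pics/wrist0.png.npz'))
p=current_position();R=Rn.from_quat(current_orientation()).as_matrix()
o=-c['R'].T@c['t'];print('cam in tool',R.T@(o-p)); print('cam axes in tool',(c['R']@R).round(3))
for s in [(0,1,0),(0,-1,0),(1,0,0),(-1,0,0)]:
    print(s,'screen',inverse_kinematics([.595,-.011,.15],q_from(s,[0,0,-1])))
    zd=[np.sin(np.radians(25)),0,-np.cos(np.radians(25))]
    for h in (0.03,0.2):
        pp=np.array([.59,.306,.09])-h*np.array(zd)
        print('  deck',h,inverse_kinematics(pp,q_from(s,zd)))
E
```

```text
cam in tool [ 0.00045616 -0.0751979  -0.16179846]
cam axes in tool [[ 1.     0.002 -0.   ]
 [-0.002  0.961 -0.278]
 [-0.     0.278  0.961]]
(0, 1, 0) screen [-1.34524060e-01  4.24261694e-01  1.60371760e+00 -4.44089210e-16
  1.11361336e+00 -1.70532039e+00]
  deck 0.03 [ 0.50024075  0.41843057  1.84061285 -0.41151905  0.53141722 -0.75096894]
  deck 0.2 [ 0.57641244  0.14271268  1.77925738 -0.30599308  0.87045601 -0.83753945]
(0, -1, 0) screen [-1.34524060e-01  4.24261694e-01  1.60371760e+00 -4.44089210e-16
  1.11361336e+00  1.43627227e+00]
  deck 0.03 [ 0.50024075  0.41843057  1.84061285 -0.41151905  0.53141722  2.39062371]
  deck 0.2 [ 0.57641244  0.14271268  1.77925738 -0.30599308  0.87045601  2.30405321]
(1, 0, 0) screen [-1.34524060e-01  4.24261694e-01  1.60371760e+00 -4.44089210e-16
  1.11361336e+00 -1.34524060e-01]
  deck 0.03 [ 0.50024075  0.41843057  1.84061285 -0.41151905  0.53141722  0.81982738]
  deck 0.2 [ 0.57641244  0.14271268  1.77925738 -0.30599308  0.87045601  0.73325688]
(-1, 0, 0) screen None
  deck 0.03 [ 0.50024075  0.41843057  1.84061285 -0.41151905  0.53141722 -2.32176527]
  deck 0.2 [ 0.57641244  0.14271268  1.77925738 -0.30599308  0.87045601 -2.40833577]
```

```bash
python3 - <<'E'
from h import *
zd=np.array([np.sin(np.radians(25)),0,-np.cos(np.radians(25))])
q=q_from([0,1,0],zd)
B=np.array([.59,.306,.09])
move_ptp(B-.17*zd,q); sleep(.15)
c=snap('wrist','wd1.png');print(current_clock())
q=q_from([0,1,0],[0,0,-1])
move_ptp([.575,.306,.22],q); sleep(.15)
c=snap('wrist','wd2.png');print(current_clock())
move_ptp([.575,-.011,.18],q); sleep(.15)
c=snap('wrist','ws1.png');print(current_clock())
E
```

```text
2.9833
3.7333
5.15
```

View pics/wd1.png

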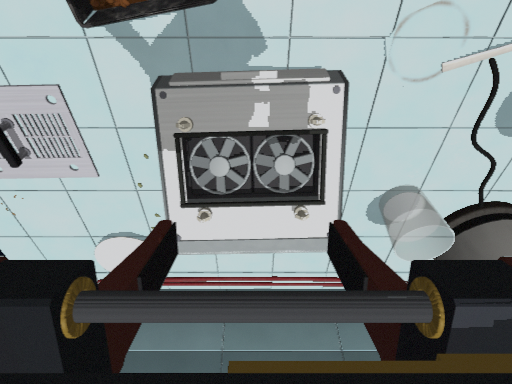

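View pics/wd2.png

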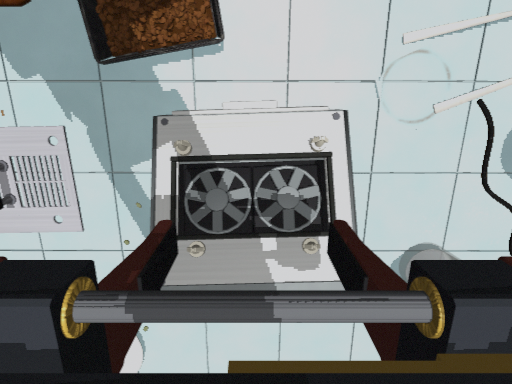

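View pics/ws1.png

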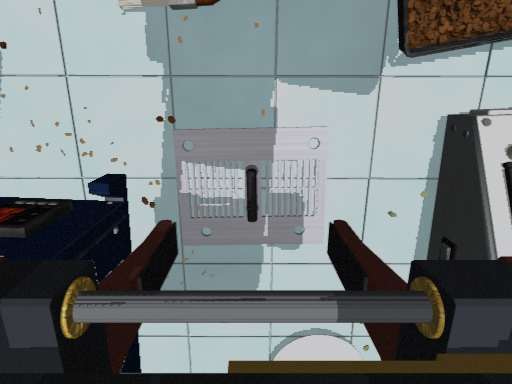

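wd1 shows the four studs at about (317,119), (184,124), (301,212) and (204,214), with low left first and high right last. In ws1 the holes are at (314,143), (188,145), (299,229) and (207,231), and the handle runs vertically at column 252. I'll zoom in.

```bash
python3 - <<'E'
import cv2,numpy as np
def tiles(f,cs,out):
    a=cv2.imread(f);t=[]
    for (u,v) in cs:
        t.append(cv2.resize(a[v-16:v+16,u-16:u+16],(384,288*384//288),interpolation=cv2.INTER_NEAREST)[:, :])
    im=np.vstack([np.hstack(t[2:]) ,np.hstack(t[:2])]) ; cv2.imwrite(out,cv2.resize(im,(600,600),interpolation=cv2.INTER_AREA))
tiles('pics/wd1.png',[(184,124),(317,119),(204,214),(301,212)],'pics/z1.png')
tiles('pics/wd2.png',[(183,147),(319,142),(197,249),(311,246)],'pics/z2.png')
tiles('pics/ws1.png',[(188,145),(314,143),(207,231),(299,229)],'pics/z3.png')
E
```

```text
(no output)
```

View pics/z1.png

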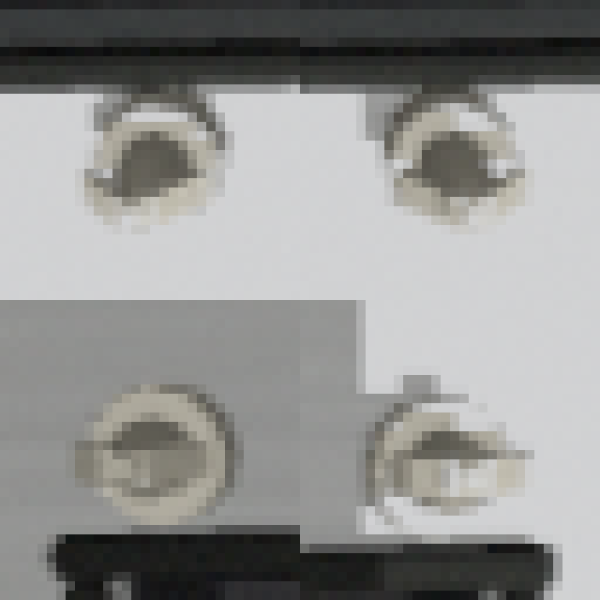

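View pics/z2.png

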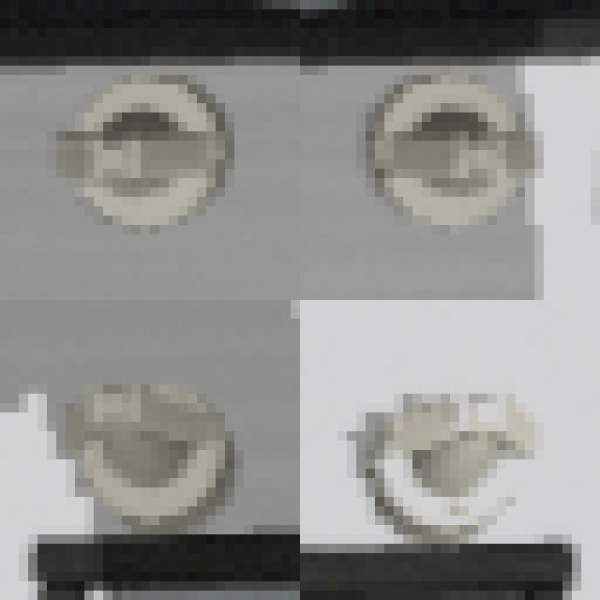

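View pics/z3.png

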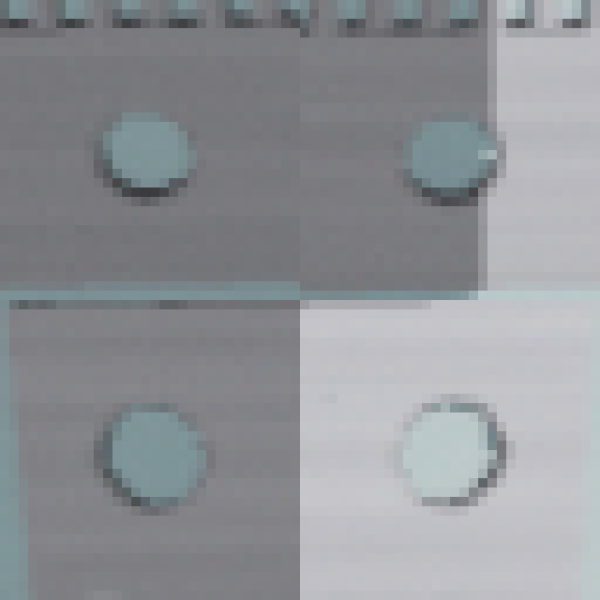

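```bash
cat > fit.py <<'E'
from h import *
from scipy.optimize import least_squares
S=dict(LL=(-.052,.07,0),LR=(-.052,-.07,0),HL=(.052,.056,0),HR=(.052,-.056,0))
def deckR(yaw): return (Rn.from_euler('z',yaw)*Rn.from_euler('y',-25,degrees=True)).as_matrix()
def T(cu,cv,X,Y): return (cu-16+X/9.375-.5,cv-16+Y/9.375-.5)
c1=dict(np.load('pics/wd1.png.npz'));c2=dict(np.load('pics/wd2.png.npz'));c0=dict(np.load('pics/top0.png.npz'))
obs=[(c1,'LR',T(184,124,156,157)),(c2,'HR',T(197,249,148,152)),(c2,'HL',T(311,246,152,152)),(c2,'LR',T(183,147,153,152)),(c2,'LL',T(319,142,155,156))]
def res(p):
    R=deckR(p[3]);return np.concatenate([(proj(c,[R@np.array(S[k])+p[:3]])[0]-o) for c,k,o in obs])
s=least_squares(res,[.59,.306,.09,0]);print('deck',s.x,np.degrees(s.x[3]));print(s.fun.round(2))
np.save('pics/deck.npy',s.x)
# overlay
def ov(c,R,t,loc,circ,f,cs,out):
    a=c['image'];K=8;t_=[]
    b=cv2.resize(a,None,fx=K,fy=K,interpolation=cv2.INTER_NEAREST)
    for r,z,col in circ:
        for k,l in loc.items():
            th=np.linspace(0,2*np.pi,60);X=np.c_[l[0]+r*np.cos(th),l[1]+r*np.sin(th),z+0*th]@R.T+t
            cv2.polylines(b,[((proj(c,X)+.5)*K).astype(int)],True,col,1)
    t_=[b[(v-18)*K:(v+18)*K,(u-18)*K:(u+18)*K] for u,v in cs]
    cv2.imwrite(out,np.vstack([np.hstack(t_[2:]),np.hstack(t_[:2])]))
if __name__=='__main__':
    R=deckR(s.x[3])
    ci=[(.008,0,(0,0,255)),(.001,.017,(255,0,0))]
    ov(c1,R,s.x[:3],S,ci,0,[(184,124),(317,119),(204,214),(301,212)],'pics/o1.png')
    ov(c2,R,s.x[:3],S,ci,0,[(183,147),(319,142),(197,249),(311,246)],'pics/o2.png')
    cs=[tuple(np.round(proj(c0,[R@np.array(S[k])+s.x[:3]])[0]).astype(int)) for k in('LR','LL','HR','HL')]
    c=dict(np.load('pics/ws1.png.npz'))
    o3=[T(188,145,155,155),T(314,143,151,154),T(207,231,148,155),T(299,229,152,155)]
    def r2(p):
        Rr=Rn.from_euler('z',p[2]).as_matrix();return np.concatenate([proj(c,[Rr@(np.array(S[k])+[0,0,.004])+[p[0],p[1],p[3]]])[0]-o for k,o in zip(('LR','LL','HR','HL'),o3)])
    s2=least_squares(r2,[.595,-.011,0,0]);print('screen',s2.x,np.degrees(s2.x[2]),s2.fun.round(2))
    np.save('pics/scr.npy',s2.x)
    P,u,v=pts(c);m=(abs(u-252)<4)&(v>175)&(v<215);print('handle top z',np.percentile(P[m][:,2],[10,50,90]), 'handle y',np.median(P[m&(P[:,2]>.025)],0))
    m=(abs(u-190)<8)&(abs(v-175)<12);print('counter/plate',np.median(P[m][:,2]))
    # deck plane depth
    Q,u,v=pts(c2);m=(abs(u-250)<60)&(abs(v-125)<8)|(abs(u-255)<40)&(abs(v-250)<8);Q=Q[m];L=(Q-s.x[:3])@R
    print('deck plane in deck frame z',np.median(L[:,2]),np.polyfit(L[:,0],L[:,2],1))
E
python3 fit.py
```

```text
deck [0.58733911 0.30591942 0.0907127  0.03061039] 1.7538463583950872
[ 0.31  0.11 -0.12  0.07  0.2  -0.1  -0.11 -0.24 -0.28  0.14]
screen [ 0.59784743 -0.01042361  0.01900837 -0.00158058] 1.0890991357843571 [ 0.03  0.12 -0.05 -0.14 -0.03 -0.19  0.04  0.21]
handle top z [0.03382673 0.03479765 0.03556739] handle y [ 0.59532974 -0.00998344  0.03479765]
counter/plate 0.0028355584887130823
deck plane in deck frame z -0.008678598797229844 [ 0.00105891 -0.00864426]
```

View pics/o1.png

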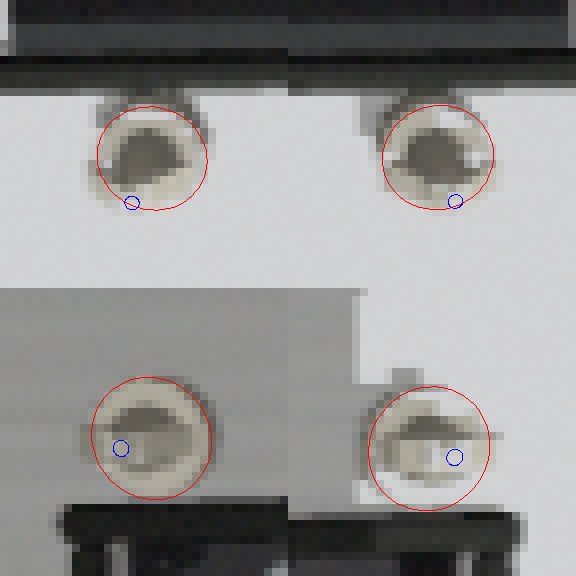

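View pics/o2.png

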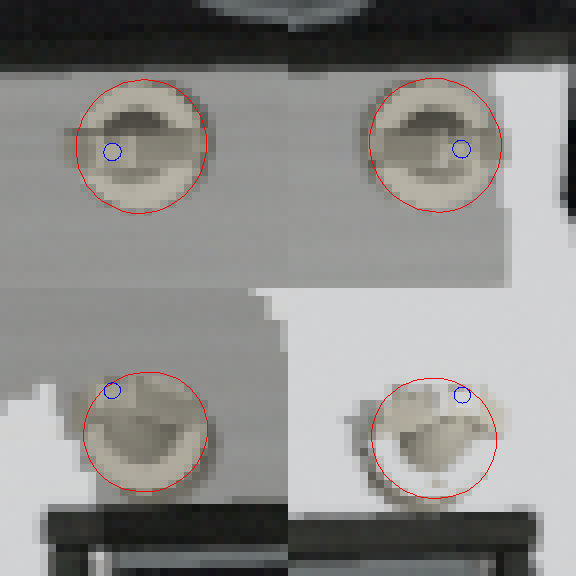

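```bash
python3 - <<'E'
from h import *
sx,sy,yaw=.5968,-.0104,.0185
q=q_from([-np.sin(yaw),np.cos(yaw),0],[0,0,-1])
move_ptp([sx,sy,.09],q)
servo_line([sx,sy,.0095],rate=.12)
print(current_position(),current_force())
move_gripper(0.0)
print('gap',current_finger_gap(),current_clock())
servo_line([sx,sy,.06],rate=.1)
print('gap',current_finger_gap(),current_force())
snap('wrist','wg1.png');snap('side','sg1.png')
print(current_clock())
E
```

```text
[ 0.59760164 -0.01051597  0.01046953] [-0.11042308 -0.38841209  1.0649045 ]
gap 0.010472130560901025 7.5833
gap 0.010430453017795679 [ 0.36917277  0.06186118 -2.88778227]
8.3417
```

View pics/wg1.png

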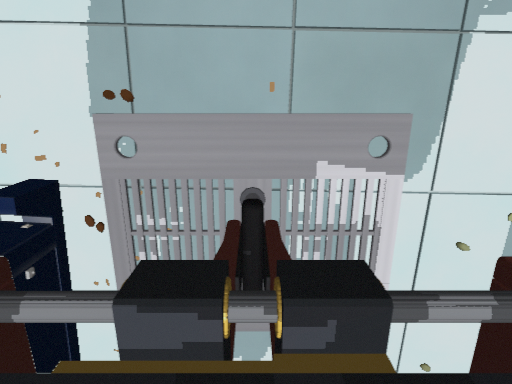

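View pics/sg1.png

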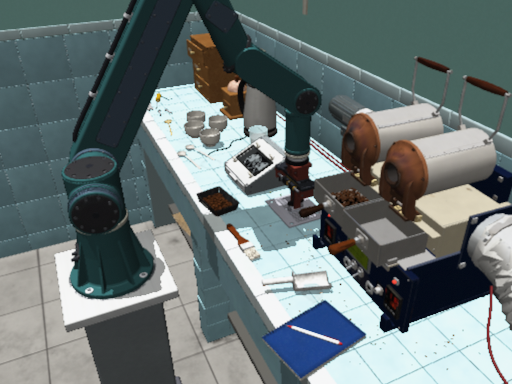

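The screen has lifted and hangs level. The low holes show at (127,147) and (378,147). I'll refine the in-hand offset from them.

```bash
cat > ih.py <<'E'
from h import *
from scipy.optimize import least_squares
c=dict(np.load('pics/wg1.png.npz'));a=c['image']
obs=[]
for (u,v) in [(127,147),(378,147)]:
    w=a[v-15:v+16,u-15:u+16].astype(float); hue=w[:,:,0]-w[:,:,2]  # bluish vs grey
    m=(hue>hue.min()+.5*(np.percentile(hue,97)-hue.min())).astype(np.uint8)
    n,l,st,ce=cv2.connectedComponentsWithStats(m); k=l[15,15]; print(k,st[k],ce[k]+[u-15,v-15]); obs.append(ce[k]+[u-15,v-15])
p=np.array(current_position());R=Rn.from_quat(current_orientation()).as_matrix()
print('pos',p)
def scr(q): # offset x,y of screen origin rel TCP in screen axes, yaw, h
    Rs=R@np.array([[0,1,0],[1,0,0],[0,0,-1.]])
    Rs=Rs@Rn.from_euler('z',q[2]).as_matrix()
    return Rs, p+R@np.array([q[1],q[0],q[3]])
def res(q,h=.0105):
    Rs,t=scr([*q,h]); return np.concatenate([proj(c,[Rs@np.array(l)+t])[0]-o for l,o in zip([(-.052,-.07,.003),(-.052,.07,.003)],obs)])
s=least_squares(res,[0,0,0]);print('x,y mm',s.x[:2]*1000,'yaw deg',np.degrees(s.x[2]),s.fun)
b=cv2.resize(a[100:200,90:420],None,fx=2.4,fy=2.4);cv2.imwrite('pics/wg1z.png',b)
E
python3 ih.py
```

```text
1 [  5   4  19  21 296] [126.73648649 146.14189189]
1 [  5   4  20  21 323] [377.34055728 146.14860681]
pos [ 0.59603659 -0.01028328  0.05924509]
x,y mm [ 1.29714312 -0.24156956] yaw deg -0.08379696379427147 [ 0.07350798 -0.00846583 -0.07344123 -0.00843167]
```

View pics/wg1z.png

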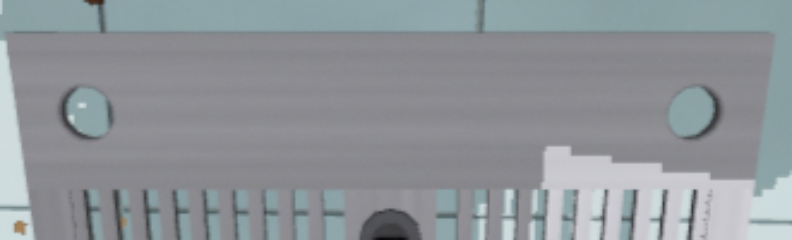

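```bash
cat >> h.py <<'E'
D=np.array([0.58733911,0.30591942,0.0907127]); DY=0.0306
DR=(Rn.from_euler('z',DY)*Rn.from_euler('y',-25,degrees=True)).as_matrix()
QY=q_from(DR[:,1],-DR[:,2]); QX=q_from(DR[:,0],-DR[:,2])
def dk(x,y,h): return D+DR@np.array([x,y,h])
E
python3 - <<'E'
from h import *
p=np.array(current_position())
servo_line([.58,-.01,.22],rate=.2)
move_ptp(dk(-.001,0.0002,.0105+.08),QY)
servo_line(dk(-.001,0.0002,.0105+.035),rate=.1)
sleep(.2)
print((DR.T@(np.array(current_position())-D)).round(4),current_finger_gap(),current_force())
snap('wrist','wp1.png');snap('side','sp1.png');snap('top','tp1.png');print(current_clock())
import cv2
a=cv2.imread('pics/sp1.png');cv2.imwrite('pics/sp1z.png',cv2.resize(a[110:220,210:320],None,fx=5,fy=5,interpolation=cv2.INTER_CUBIC))
E
```

```text
[-0.0005  0.0004  0.0461] 0.010901174823476412 [ 0.28364097 -0.28991152 -2.28726534]
11.4667
```

View pics/wp1.png

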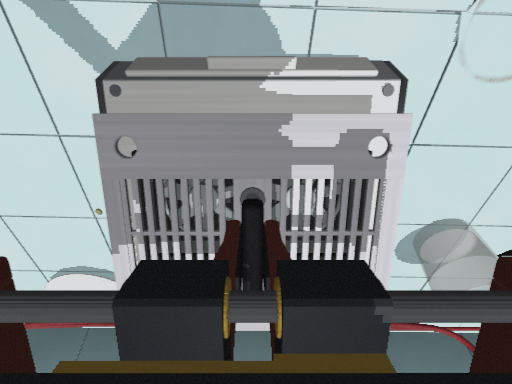

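View pics/sp1z.png

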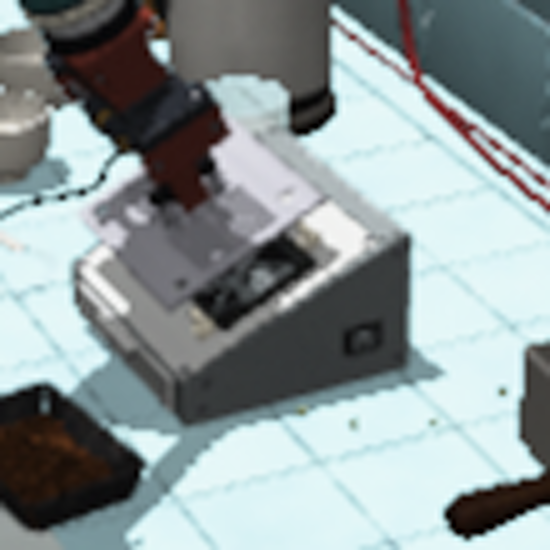

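The screen hovers parallel above the deck with the wide pair low, at (127,147) and (378,147). I'll lower it to tip level and check.

```bash
python3 - <<'E'
from h import *
r=servo_line(dk(-.001,0.0002,.0105+.017),rate=.05,contact_N=4)
sleep(.2)
print(r,(DR.T@(np.array(current_position())-D)).round(4),current_force())
c=snap('wrist','wp2.png');snap('side','sp2.png');snap('top','tp2.png');print(current_clock())
a=c['image'];b=[cv2.resize(a[v-20:v+20,u-20:u+20],None,fx=9,fy=9,interpolation=cv2.INTER_NEAREST) for u,v in[(127,147),(378,147)]]
cv2.imwrite('pics/wp2z.png',np.hstack(b))
a=cv2.imread('pics/sp2.png');cv2.imwrite('pics/sp2z.png',cv2.resize(a[120:200,215:305],None,fx=7,fy=7,interpolation=cv2.INTER_CUBIC))
a=cv2.imread('pics/tp2.png');cv2.imwrite('pics/tp2z.png',cv2.resize(a[120:215,105:215],None,fx=6,fy=6,interpolation=cv2.INTER_CUBIC))
E
```

```text
False [-0.0008  0.0003  0.0276] [ 0.18279381  0.20630282 -1.89691823]
12.325
```

View pics/wp2z.png

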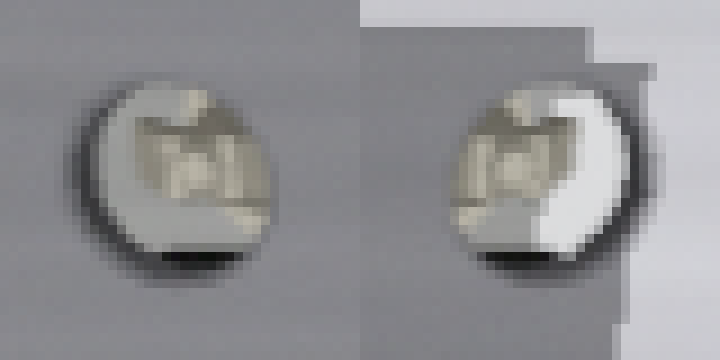

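View pics/sp2z.png

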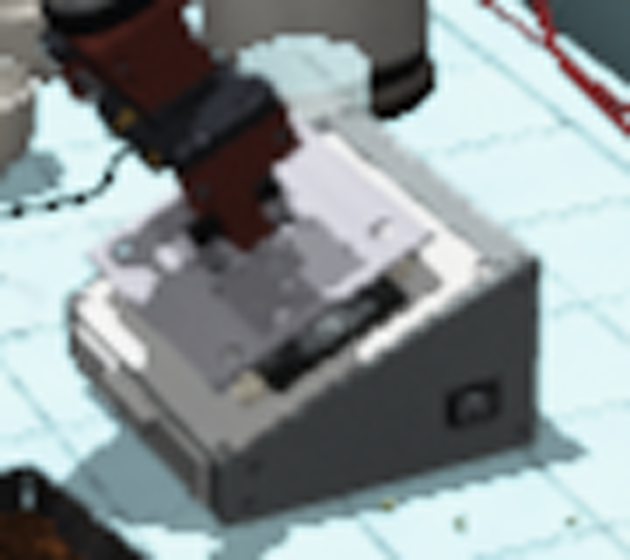

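View pics/tp2z.png

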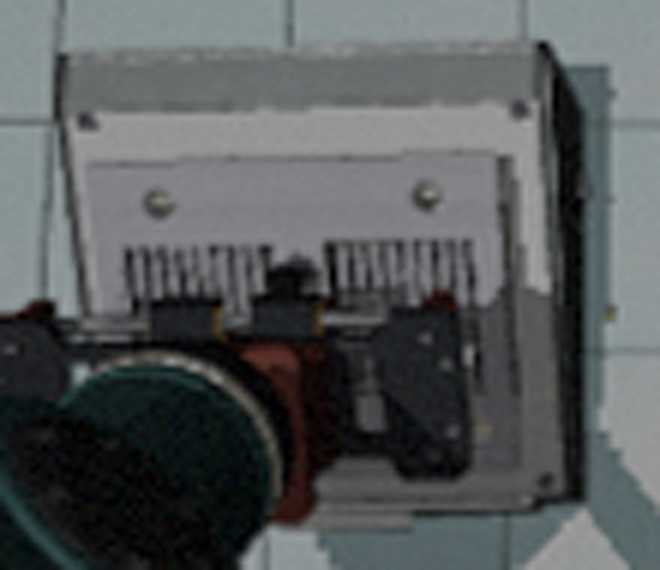

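The stud tips sit centred in the lower holes (wrist view) and the upper holes (top view). I'll lower until contact, then check.

```bash
python3 - <<'E'
from h import *
r=servo_line(dk(-.001,0.0002,.0105+.0085),rate=.02,contact_N=3)
sleep(.1)
f=np.array(current_force())
print(r,(DR.T@(np.array(current_position())-D)).round(4),f,DR.T@f,current_torque())
c=snap('wrist','wp3.png');snap('side','sp3.png');snap('top','tp3.png');print(current_clock())
a=c['image'];b=[cv2.resize(a[v-20:v+20,u-20:u+20],None,fx=9,fy=9,interpolation=cv2.INTER_NEAREST) for u,v in[(127,147),(378,147)]]
cv2.imwrite('pics/wp3z.png',np.hstack(b))
a=cv2.imread('pics/sp3.png');cv2.imwrite('pics/sp3z.png',cv2.resize(a[120:200,215:305],None,fx=7,fy=7,interpolation=cv2.INTER_CUBIC))
E
```

```text
True [-0.0012 -0.0001  0.0191] [ 2.0111926  -0.84282922  4.16589061] [ 3.5591171  -0.90396754  2.93690815] [ 0.00106981 -0.28913639 -0.03115605]
13.0083
```

View pics/wp3z.png

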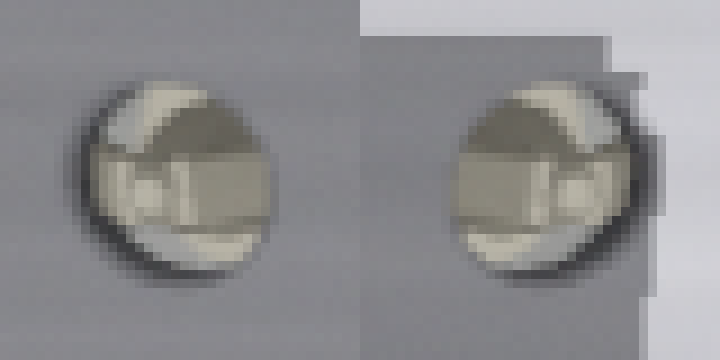

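View pics/sp3z.png

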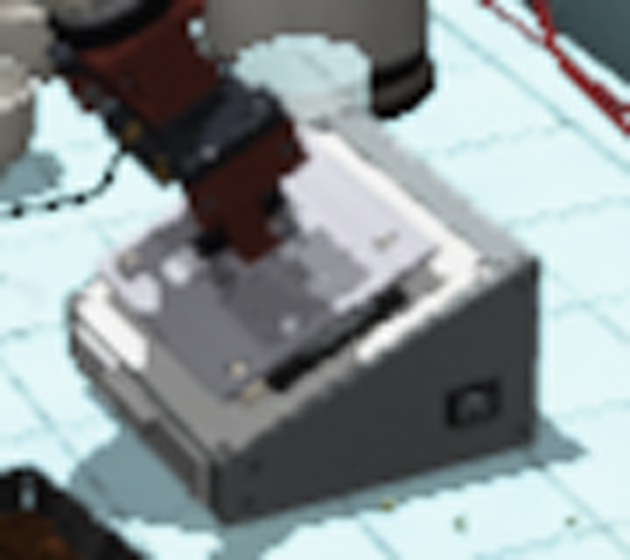

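All four studs show in their holes and the plate rests on the barbs, its underside about 8.6 mm above the seats. I'll release and inspect.

```bash
python3 - <<'E'
from h import *
move_gripper(.088)
print('gap',current_finger_gap())
servo_line(dk(-.001,0.0002,.14),rate=.15)
sleep(.2)
c=snap('wrist','wp4.png');snap('top','tp4.png');snap('side','sp4.png');print(current_clock())
a=cv2.imread('pics/sp4.png');cv2.imwrite('pics/sp4z.png',cv2.resize(a[120:200,215:305],None,fx=7,fy=7,interpolation=cv2.INTER_CUBIC))
S=[(-.052,.07),(-.052,-.07),(.052,.056),(.052,-.056)]
for h in (.012,): print(proj(c,[dk(*s,h) for s in S]).round(1))
P,u,v=pts(c);L=(P-D)@DR
m=(abs(L[:,0])<.068)&(abs(abs(L[:,0])-.052)<.014)&(abs(L[:,1])<.045)&(abs(L[:,2]-.01)<.015)
A=np.c_[L[m,:2],np.ones(m.sum())];k=np.linalg.lstsq(A,L[m,2],rcond=None)[0];print('plate top plane in deck: slopes,h',k,m.sum())
E
```

```text
gap 0.08804124033606386
15.5583
[[327.7 129.9]
 [178.2 129.9]
 [307.3 232.5]
 [198.6 232.4]]
plate top plane in deck: slopes,h [ 0.00049983 -0.0008064   0.01328411] 5136
```

View pics/wp4.png

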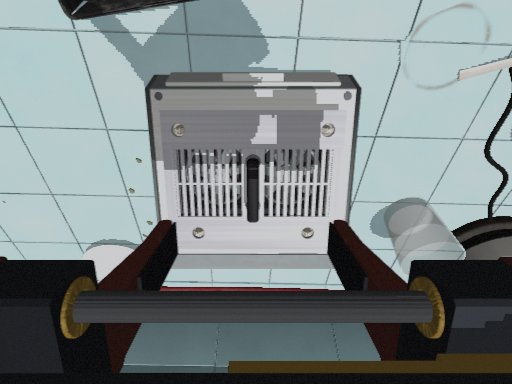

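View pics/sp4z.png

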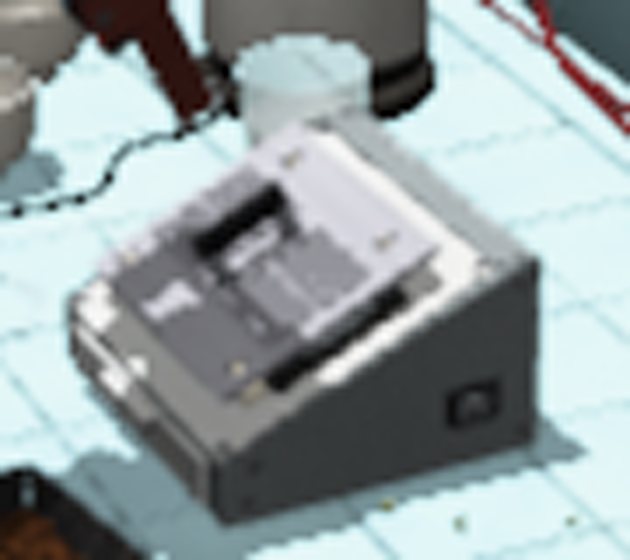

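The plate lies parallel to the deck with its top 13.3 mm up, and all four tips show in the holes. Next I'll turn the jaws along the slope, straddle the handle and press both strips together.

```bash
python3 - <<'E'
from h import *
move_ptp(dk(0,0,.12),QX)
servo_line(dk(0,0,.03),rate=.1)
sleep(.1);print((DR.T@(np.array(current_position())-D)).round(4),DR.T@np.array(current_force()),current_finger_gap())
r=servo_line(dk(0,0,.011),rate=.02,contact_N=4)
print(r,(DR.T@(np.array(current_position())-D)).round(4),DR.T@np.array(current_force()),DR.T@np.array(current_torque()))
snap('side','sp5.png');c=snap('wrist','wp5.png');print(current_clock())
a=cv2.imread('pics/sp5.png');cv2.imwrite('pics/sp5z.png',cv2.resize(a[110:200,215:305],None,fx=6,fy=6,interpolation=cv2.INTER_CUBIC))
E
```

```text
[0.0005 0.0003 0.0307] [-0.23213455  0.1870694   0.49067483] 0.08798769498064643
True [-0.0001 -0.0001  0.0138] [-0.00736672 -0.30216363  6.66646537] [-0.10440554  0.10784068  0.02776032]
18.975
```

View pics/sp5z.png

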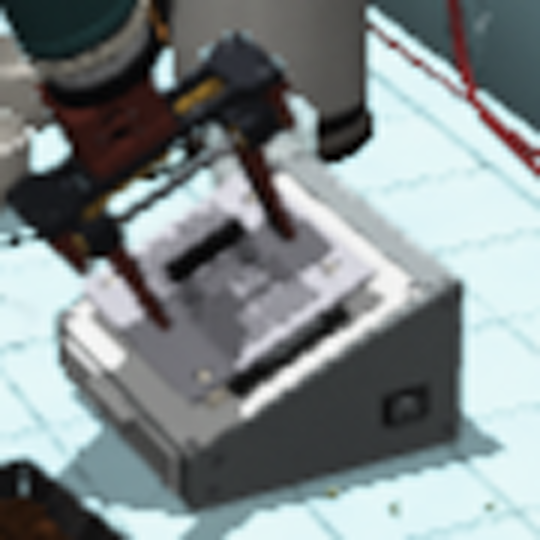

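View pics/wp5.png

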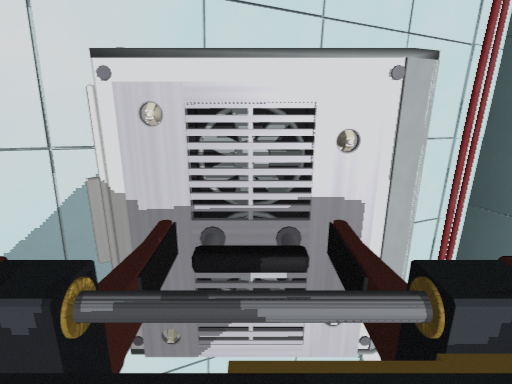

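Both fingertips are on the plain strips, straddling the bar. I'll press in small steps.

```bash
python3 - <<'E'
from h import *
for h in [.0125,.0115,.0105,.0095,.0085,.0075,.0065,.0055,.0045,.0037,.003,.002,.001]:
    r=servo_line(dk(0,0,h),rate=.02,contact_N=60)
    f=DR.T@np.array(current_force());t=DR.T@np.array(current_torque());p=DR.T@(np.array(current_position())-D)
    print(h,r,p.round(4),f.round(1),t.round(2))
    if f[2]>75: break
    if h<.0046 and f[2]>45: break
print(current_clock())
E
```

```text
0.0125 False [ 0.0002 -0.      0.013 ] [-0.8 -0.5  9.8] [-0.21  0.39 -0.02]
0.0115 False [ 0.0001 -0.      0.0122] [-1.9 -0.5 13.3] [-0.21  0.47  0.01]
0.0105 False [ 0.0001 -0.      0.0113] [-0.9 -1.1 14.3] [-0.22  0.5   0.02]
0.0095 False [0.0001 0.0001 0.0097] [-0.4 -0.2  6.8] [-0.01  0.42 -0.  ]
0.0085 False [0.0001 0.0001 0.0088] [0.  0.2 8.9] [-0.1   0.6   0.11]
0.0075 False [-0.     -0.      0.0076] [ 0.7 -0.4  6.4] [-0.13  0.58 -0.01]
0.0065 False [-0.0002 -0.0001  0.0062] [-0.8  0.  -0.5] [-0.02  0.22  0.05]
0.0055 False [-0.0002 -0.0001  0.0052] [0.1 0.6 0.3] [-0.07  0.24 -0.02]
0.0045 False [0.     0.     0.0045] [ 0.7 -1.1  0.8] [-0.06  0.23  0.03]
0.0037 False [0.     0.     0.0043] [-1.   0.2  8.1] [-0.18  0.23 -0.  ]
0.003 False [0.0001 0.     0.0042] [-2.2 -0.9 14.6] [-0.3   0.43  0.  ]
0.002 False [0.     0.     0.0041] [-3.4 -2.9 26.4] [-0.36  0.82 -0.03]
0.001 False [0.0001 0.     0.004 ] [-4.4 -2.3 36.6] [-0.56  1.17  0.04]
22.225
```

```bash
cat > chk.py <<'E'
from h import *
import sys
n=sys.argv[1]
c=snap('wrist',f'w{n}.png');s=snap('side',f's{n}.png');t=snap('top',f't{n}.png');print(current_clock())
a=s['image'];cv2.imwrite(f'pics/s{n}z.png',cv2.resize(a[120:200,215:305],None,fx=7,fy=7,interpolation=cv2.INTER_CUBIC))
P,u,v=pts(c);L=(P-D)@DR
m=(abs(abs(L[:,0])-.052)<.014)&(abs(L[:,1])<.08)&(abs(L[:,2]-.007)<.012)
for i in range(4):
    A=np.c_[L[m,:2],np.ones(m.sum())];k=np.linalg.lstsq(A,L[m,2],rcond=None)[0];r=L[:,2]-np.c_[L[:,:2],np.ones(len(L))]@k;m&=abs(r)<.002
print('plane',k,m.sum())
S=[(-.052,.07),(-.052,-.07),(.052,.056),(.052,-.056)]
for x,y in S:
    d=np.hypot(L[:,0]-x,L[:,1]-y);w=(d>.0085)&(d<.014)&(abs(L[:,2])<.03);print((x,y),'local top h',np.median(L[w,2]).round(4),w.sum())
b=[]
for q in proj(c,[dk(*x,.006) for x in S]).round().astype(int):
    print(q); b.append(cv2.resize(c['image'][max(q[1]-20,0):q[1]+20,q[0]-20:q[0]+20],(280,280),interpolation=cv2.INTER_NEAREST))
cv2.imwrite(f'pics/w{n}z.png',np.vstack([np.hstack([b[3],b[2]]),np.hstack([b[1],b[0]])]))
E
python3 - <<'E'
from h import *
servo_line(dk(0,0,.02),rate=.05); servo_line(dk(0,0,.12),rate=.15)
move_ptp(dk(0,0,.14),QY); sleep(.2)
E
python3 chk.py 6
```

```text
25.3333
plane [ 0.000785   -0.00033769  0.00353387] 8026
(-0.052, 0.07) local top h 0.0034 420
(-0.052, -0.07) local top h 0.0035 420
(0.052, 0.056) local top h 0.0035 320
(0.052, -0.056) local top h 0.0036 314
[326 127]
[179 127]
[306 228]
[199 228]
```

View pics/w6z.png

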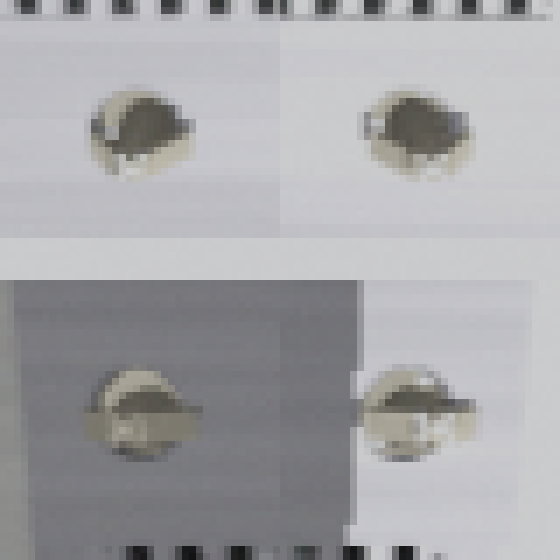

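View pics/s6z.png

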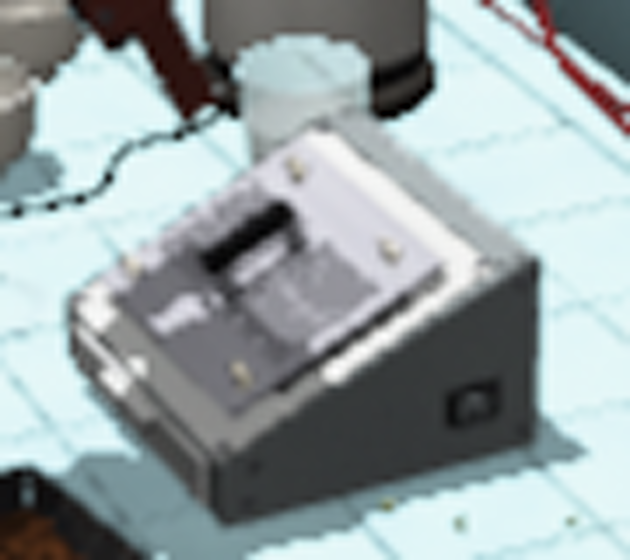

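The barbs overlap the plate at all four holes. The top is flat at 3.4 to 3.6 mm, which fits the 4 mm plate lying on its shoulders. I'll check the bystanders, then hand in.

```bash
python3 - <<'E'
from h import *
servo_line(dk(0,0,.2),rate=.15)
move_ptp([.4,.1,.35],q_from([0,1,0],[0,0,-1]));sleep(.2)
c=snap('top','t7.png')
a=np.load('pics/top0.png.npz')['image'].astype(int);d=abs(c['image'].astype(int)-a).max(2)
for q,(u,v) in dict(tray=(203,245),brush=(290,248),scoop=(382,222)).items():
    print(q,[(np.round(x['xy']).tolist(),round(x['conf'],2)) for x in spot_in('top',dict(tray='tray_roast',brush='dust_brush',scoop='scoop')[q])][:1])
print(current_clock(),current_force());close_job()
E
```

```text
tray []
brush [([308.0, 247.0], 0.94)]
scoop [([382.0, 221.0], 0.59)]
27.225 [ 0.07803037 -0.31658333  0.22137765]
the job is handed in; nothing more can be done
```

View pics/t7.png

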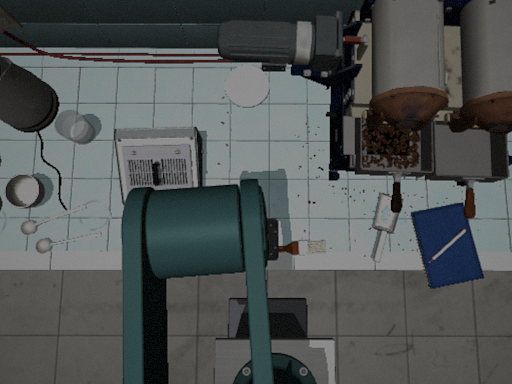

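The screen is back on the sloping deck with the wider hole pair at the lower edge, clipped onto all four studs. I handed the job in at about 27 s with the arm clear.

- **Placing:** I picked it up by its handle, laid it over the studs and let go. It then rested on the barbs, parallel to the deck with its underside about 9 mm above the seats and a stud tip showing in every hole.
- **Pressing:** I straddled the handle with open fingers, one on each plain strip, and pressed both strips together until the plate stopped. The readings at the end of each step reached about 14 N while it was going down and 37 N against the stop. The text's 5 to 16 N a stud would give 20 to 64 N for all four; I read the force only between steps, so I may have missed the peaks.
- **Last checks:** The fingers stopped 4.0 mm above the seats, which is the plate's thickness. The depth camera put the plate's top at 3.4 to 3.6 mm round all four holes, within the calibration error. The barbs show over the plate at all four.
- **Other things:** In the last top picture the scoop is where it was, and so is the visible end of the brush. The network gave the brush a new centre only because the arm hid part of it. The arm also hid the bean tray, so the tray's position is unconfirmed there, but no move went near it.

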